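# Hook the wide tool arm into the rack's upper slots and press it home

## Robot

A 6-joint arm with a two-finger parallel gripper is mounted at the origin on the work surface. World frame = base frame: x ahead of the robot, y to its left, z up, the work surface at z = 0. Lengths are in m, angles in rad, forces in N, time in s.
With the tool pointing down it reaches from about 0.375 to 0.9 m from the base axis. Payload 3.1 kg.
Tool frame: the origin (TCP) lies midway between the tips of the shut fingers; the grasp point (between the pads) lies 19 mm behind it; x points along the fingers, z is the direction in which the jaws open and shut, and the axes are right-handed (so a half turn about x gives the same grasp; the last joint's range is limited). The gripper opens to 87 mm and grips with 3 to 60 N. Pads are 19 mm wide; open, the fingers measure 117 mm over their backs; the gripper's body (75 mm by 190 mm) begins 51 mm behind the grasp point.
Start: joints at [-1.405, 0.527, 1.433, -0, 1.181, -0.178], TCP at [0.211, -0.588, 0.223] pointing down, gripper open.
Joint ranges: [-3.08, 3.08], [-0.75, 2.2], [0.22, 2.44], [-1.43, 4.57], [0, 2.65], [-2.85, 2.85]. Speed limits (rad/s): [2.79, 2.79, 3.14, 3.14, 3.14, 3.14].

## Interface

Orientations are given as a unit quaternion [x, y, z, w].
In Python, from rig import readout, imaging, robot gives the robot as it stands. The module is installed in compiled form; this text tells all that it offers.
- The arm moves only by the tool play_rows, never from a script. Its argument "rows" is text: rows parted by semicolons, each of 7 numbers parted by spaces: the turn, a rotation vector about the tool's x, y, z in rad, then the shift along the tool's x, y, z in mm, then the closure, from 0 (fully open) to 1 (shut). In form: ax ay az tx ty tz gripper; .... A call has 1 to 8 rows; each row shifts and turns the commanded pose from where the row before left it, along the tool's axes as they then stand; what a row does not reach is not made up. A row lasts 1/12 s, in which the tool goes at most 41.7 mm and 7.16 degrees, less where a joint would pass 70% of its speed; a pose out of reach is approached as far as the arm can. A call with a gripper value outside its range is refused whole. The fingers move at their own pace and stop on an object; "squeeze" is the grip in N (left out, the last holds). Time passes only in rows, so rows that do not move let the fingers close. It gives the time, the measured TCP pose, the force and the opening at its end, in the units of the state.
- readout.get_obs(): the state, without advancing time (a new reading comes with each control period).
- imaging.camera(name): name is "side" or "top"; returns the picture (400x640x3 uint8, blue, green, red); there is no depth.
- imaging.camera_info(name): a dict with "K" (3x3 intrinsics, pixels), "world_to_cam" (4x4, takes a point from world to camera coordinates). Camera axes: x right, y down, z forward; pixel columns grow to the right and rows downward; lengths in m; the calibration is good to about 2 mm. A picture is of the moment at which its call begins. camera_info takes no time and is no camera call.
- robot.hand_in(): hands the job in, once; it reports no verdict.
The state is a dict: "time": time; "q": joint angles; "joint_velocities": joint speeds; "joint_torque": joint torques, N m; "position": TCP position; "tool_rot": TCP orientation; "ft_force": force on the tool from outside, world axes, zero at the start; "moment": the same for the moment, N m; "grip_width": finger opening in m.
Only numpy, scipy, OpenCV 4.12 (cv2) and the standard library are available. Lean on these libraries where they do the work, as an engineer would, in place of code of your own. Each camera call takes 0.05 s, during which the arm holds its last target. There are 200 camera calls.

## Task

Two loose tool-hanging brackets stand on the bench: take the wide one, whose claws match the spacing of the rack's two slotted uprights, and hook both claws into the free upper pair of slots. Then press it down until the rack's spring catch snaps over it and it sits fully home, like the one already fitted below, and let go. Leave the narrow bracket, the spray can, the big socket and the tool case standing where they are.

Things in the scene. Friction and masses are not known exactly. Their poses are not given: they have to be found in the camera images.
- bracket_wide: THE bracket to fit: loose dark steel, 144 mm wide (y), 142 mm long, 78 mm high, about 0.45 kg, standing on its legs just as it will hang. Origin on its underside; x towards the claws (back), z up. Upright cross plate 6 mm thick, rear face at x = +65 mm, z 30-60 mm; two legs below it at y = +-60 mm. At the front an end stop 30 mm wide, x -65 to -57 mm, reaches z = 78 mm.
- bracket_wide_web (a point): grip point, (10, 0, 42) mm in the wide bracket's frame, near its balance point. The web is an upright plate 8 mm thick (y), z 20-60 mm, running along x from the plate forward to x = -65 mm: pinch it from above, fingers either side in y, between x = -30 and +25 mm.
- bracket_wide_pad (a point): centre of the top of the flat press pad on the wide bracket's cross plate, (52, 0, 64) mm in its frame; the pad is 25 mm (x) by 40 mm (y). Press down here.
- bracket_wide_hooks (a point): (65, 0, 50) mm in the wide bracket's frame: midway between its claws on the plate's rear face, level with the claw necks' undersides. Claws at y = +-60 mm, 6 mm wide, stick out 12.5 mm (x): neck z 50-60 mm, hook down to z = 26 mm, 6 mm gap between hook and plate. Midway a catch tooth, 40 mm wide, z 35-40 mm, sticks out 6.5 mm. Meets rack_seat when home.
- rack: blue steel rack, bolted down: two uprights 36 mm wide, 245 mm high, centres at y = +-60 mm. Origin on the bench midway between them in the plane of their front faces; x points to the rear, away from the robot, z up. Each has two slots 14 mm wide: lower ones occupied by a fixed bracket like the wide one (underside at z = 20 mm, end stop up to z = 98 mm); upper ones z 180-226 mm, free.
- rack_seat (a point): (0, 0, 180) mm in the rack's frame, axes alike: midway between the upper slots' lower edges, on the front faces (front plate 4 mm thick, hollow 30 mm behind). To hook in, hold the bracket square to the rack with its underside 154-166 mm above the bench, push along the rack's +x until its plate meets the uprights, then lower. Home: underside at 130 mm.
- catch (a joint): steel spring catch between the uprights at the upper slots, 40 mm wide, sloping top. 0 when out (at rest, or snapped over the bracket's tooth), up to 0.012 m pushed back, about 4 mm while the tooth passes. A hooked bracket rests on it about 10-14 mm above home, nose a few degrees down (also when home); pressing with about 10-20 N takes it past.
- bracket_narrow: loose bracket of the same pattern but only 94 mm wide (claws 70 mm apart): does not fit, leave it standing. Origin and axes like those of the wide one.
- spray_can: tall aluminium can, 64 mm across, 190 mm high, standing beside the rack; origin at the centre of its underside; leave it alone.
- socket: big impact socket, 60 mm across, 85 mm high, standing beside the rack; origin at the centre of its underside; leave it alone.
- case: closed black tool case, 100 mm (x) by 170 mm (y) by 50 mm high, lying between the loose brackets; origin at the centre of its underside; leave it alone.
Mind the look-alikes: they are no part of the job. What is shaped like the bracket_wide but green or red is not meant.

How it is judged:
On the way, in this order (a step that is already met when the one before it is completed fails the run):
1. both claws are hooked behind the upper slots' edges, the bracket not yet pressed home (x of bracket_wide_hooks in the frame of rack_seat above -0.005 m and y of bracket_wide_hooks in the frame of rack_seat between -0.007 and 0.007 m and z of bracket_wide_hooks in the frame of rack_seat between 0.005 and 0.022 m and angle between the x axis of bracket_wide and the x axis of rack, either way round below 0.12 rad and angle between bracket_wide's own z axis and vertical below 0.2 rad), for 0.05 s.
2. pressed down to home, the catch snapped out over it (z of bracket_wide_hooks in the frame of rack_seat below 0.003 m and value of joint catch below 0.002 m), for 0.2 s.
At the end, for the whole second after the job is handed in: The wide bracket hangs at rest in the upper slots: height within 3 mm of home, sideways 7 mm, plate within 5 mm of the uprights, square and level within 0.08 rad, catch out (under 2 mm). The narrow bracket, can, socket and case are within 30 mm of their starts (all of step 2 and x of bracket_wide_hooks in the frame of rack_seat between -0.005 and 0.003 m and y of bracket_wide_hooks in the frame of rack_seat between -0.007 and 0.007 m and z of bracket_wide_hooks in the frame of rack_seat above -0.003 m and angle between the x axis of bracket_wide and the x axis of rack, either way round below 0.08 rad and angle between bracket_wide's own z axis and vertical below 0.08 rad and linear speed of bracket_wide below 0.02 m/s and distance of each of bracket_narrow, spray_can, socket, case from where it was at the start of the episode below 0.03 m); the robot touches nothing.
It fails at once if the spray can, the socket or the narrow bracket is knocked over (angle between any of spray_can, socket, bracket_narrow's own z axis and vertical above 0.5 rad).
It fails at once if the narrow bracket, spray can, socket or case is shifted more than 30 mm (distance of any of bracket_narrow, spray_can, socket, case from where it was at the start of the episode above 0.03 m).
It also fails if it takes over 48 s, if anything falls off the work surface, if the arm or the gripper's body presses on something with over 40 N, if the wrist force passes 120 N, or if a joint passes its speed limit or range.

## Working session

There is one attempt and no reset: what is moved stays moved. The work goes in short steps, Python scripts to look and compute and a tool call to move; the robot and the scene stay as the last step left them, time stands still between calls to the robot, and variables do not carry over. Pictures are saved under pics/ and viewed, about 8 in all and at most 12, crops included, and the job is handed in when it is done.

Besides the shell and the picture viewer there is one more tool, called as name(argument=value, ...) on one line, values as JSON. play_rows: Moves the arm, as the interface text tells. Its arguments: {"type":"object","properties":{"rows":{"type":"string"},"squeeze":{"type":"number"}},"required":["rows"]}

```bash
mkdir -p pics
python3 - <<'E'
from rig import readout, imaging, robot
import cv2
o=readout.get_obs()
for k in o: print(k,o[k])
for n in("side","top"):
    cv2.imwrite(f"pics/{n}0.png",imaging.camera(n)); print(imaging.camera_info(n))
E
```

```text
time 0.0
q [-1.40549376e+00  5.28449319e-01  1.43391719e+00  9.78077785e-06
  1.18141037e+00 -1.78499862e-01]
joint_velocities [ 0.00079173 -0.00079978  0.00111329  0.00012407 -0.00077587 -0.00063562]
joint_torque [-1.11276433e-03 -4.40045643e+01 -1.76593173e+01  6.34008832e-02
  5.82415354e-02 -1.63677792e-04]
position [ 0.2105743  -0.58766735  0.22157727]
tool_rot [ 0.40765547  0.57869766 -0.40655168  0.57761732]
ft_force [-0.45681542 -0.07536537  0.09593593]
moment [ 0.05005894 -0.02411689  0.00896063]
grip_width 0.08690478930166319
{'K': array([[393.85982562,   0.        , 315.50994291],
       [  0.        , 393.85982562, 194.21272103],
       [  0.        ,   0.        ,   1.        ]]), 'world_to_cam': array([[-0.70351217, -0.71049949,  0.01615872,  0.3057264 ],
       [-0.54473027,  0.5244914 , -0.65435289,  0.39627889],
       [ 0.45644228, -0.46914737, -0.75601666,  1.06999513],
       [ 0.        ,  0.        ,  0.        ,  1.        ]])}
{'K': array([[420.92227026,   0.        , 319.1671095 ],
       [  0.        , 420.92227026, 200.69959924],
       [  0.        ,   0.        ,   1.        ]]), 'world_to_cam': array([[ 0.00831186, -0.99988459,  0.01271684, -0.07163685],
       [-0.99842274, -0.0090045 , -0.05541609,  0.4926381 ],
       [ 0.05552421, -0.01223617, -0.99838236,  1.28468212],
       [ 0.        ,  0.        ,  0.        ,  1.        ]])}
```

View pics/side0.png

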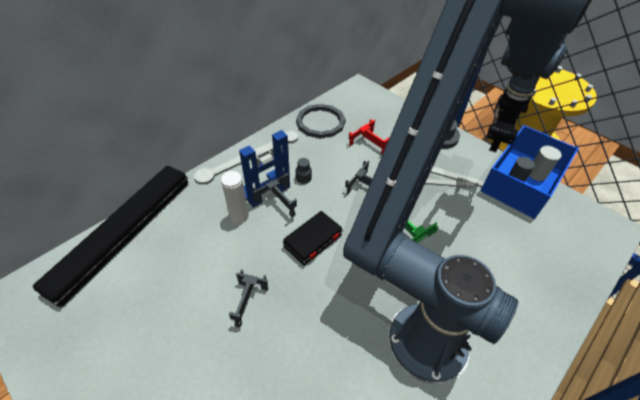

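View pics/top0.png

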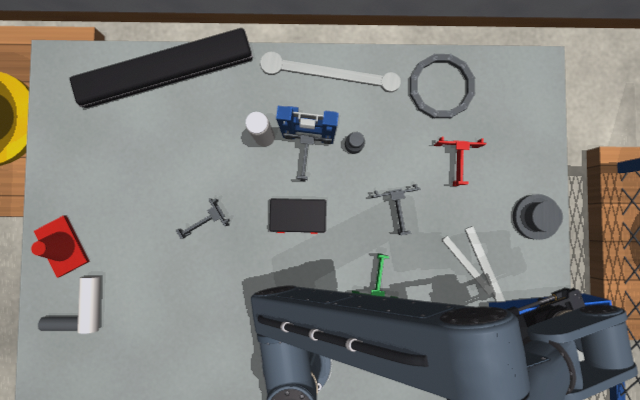

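The top view shows four candidates for the wide bracket: the dark one at (397,205) is about 52 px (~145 mm) across its plate, so it is wide. The dark one at (208,218) is ~30 px, so narrow. Red (460,160) and green (380,272) are decoys. The rack is at (307,123), the can at (257,124), the socket at (354,143) and the case at (297,215). I'll check the choice and the rack in close crops.

Run:
```python
import cv2,numpy as np
a=cv2.imread("pics/top0.png")
c1=cv2.resize(a[170:245,355:435],None,fx=7,fy=7,interpolation=cv2.INTER_CUBIC)[:, :]
cv2.imwrite("pics/wide.png",c1)
c2=cv2.resize(a[95:190,260:370],None,fx=6,fy=6,interpolation=cv2.INTER_CUBIC)
cv2.imwrite("pics/rack.png",c2)
```

```text
(no output)
```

View pics/wide.png

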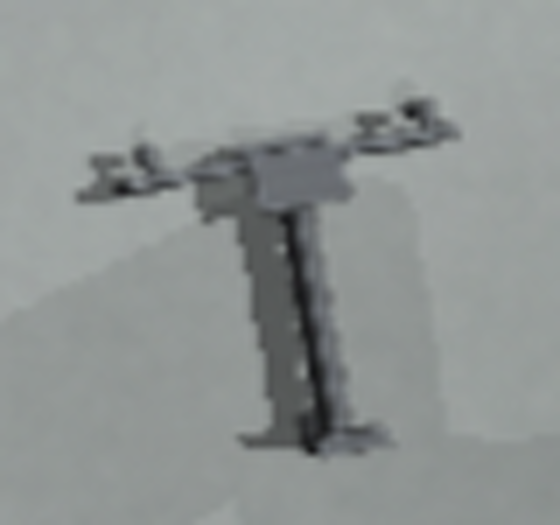

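View pics/rack.png

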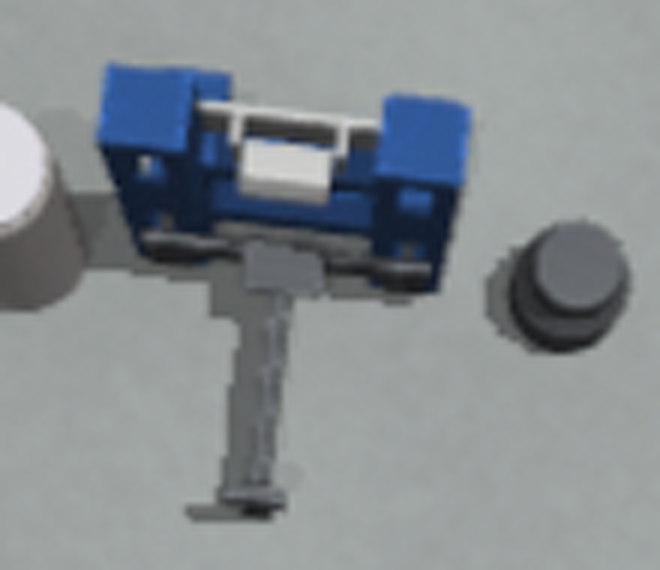

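The first crop confirms a wide bracket: claws at (150,155) and (415,105), about 115 mm apart, pad centre ~(302,175), end stop ~(355,437). The second shows the rack top corners, the lower bracket's pad at ~(285,268) and its stop at ~(252,495). Next I'll fit both poses and overlay them.

```bash
cat > h.py <<'E'
import numpy as np,cv2
from scipy.optimize import least_squares
from scipy.spatial.transform import Rotation as R
from rig import imaging,readout
def proj(n,P):
    i=imaging.camera_info(n);T=i["world_to_cam"];c=np.atleast_2d(P)@T[:3,:3].T+T[:3,3];p=c@i["K"].T
    return p[:,:2]/p[:,2:]
def pose(x,P):  # x,y,yaw planar
    c,s=np.cos(x[2]),np.sin(x[2]);P=np.atleast_2d(P)
    return np.c_[x[0]+c*P[:,0]-s*P[:,1],x[1]+s*P[:,0]+c*P[:,1],P[:,2]]
def fit(n,P,uv,x0):
    P=np.array(P)/1000;r=least_squares(lambda x:(proj(n,pose(x,P))-uv).ravel(),x0,loss='soft_l1')
    return r.x,(proj(n,pose(r.x,P))-uv).round(1)
E
cat > m.py <<'E'
from h import *
un=lambda q,s,o:(np.array(q)+.5)/s-.5+o
Pw=[[52,0,64],[-61,0,78],[71,60,60],[71,-60,60]]
w,e=fit("top",Pw,un([(302,177),(355,437),(150,155),(415,107)],7,(355,170)),[.5,-.25,0]);print("wide",w,e.tolist())
Pr=[[0,78,245],[0,42,245],[0,-42,245],[0,-78,245],[34,78,245],[34,-78,245],[-13,0,84],[-126,0,98]]
r,e=fit("top",Pr,un([(100,145),(187,150),(381,180),(465,187),(108,65),(470,105),(285,270),(252,495)],6,(260,95)),[.7,0,0]);print("rack",r,e.tolist())
def wire(im,f,s,o,x,segs):
    for a,b in segs:
        p=(proj("top",pose(x,np.array([a,b])/1000))-o+.5)*s-.5
        cv2.line(im,*[tuple(int(v) for v in q) for q in p.round()],f,1)
br=lambda dx,dz:[(np.array(a)+[dx,0,dz],np.array(b)+[dx,0,dz]) for a,b in [
 ((39.5,20,64),(64.5,20,64)),((39.5,-20,64),(64.5,-20,64)),((39.5,20,64),(39.5,-20,64)),((64.5,20,64),(64.5,-20,64)),
 ((65,72,60),(65,-72,60)),((59,72,60),(59,-72,60)),((40,4,60),(-60,4,60)),((40,-4,60),(-60,-4,60)),
 ((-65,15,78),(-65,-15,78)),((-57,15,78),(-57,-15,78)),((65,60,60),(77.5,60,60)),((65,-60,60),(77.5,-60,60))]]
a=cv2.imread("pics/wide.png");wire(a,(0,0,255),7,(355,170),w,br(0,0))
b=cv2.imread("pics/rack.png");rk=[((0,s*a,245),(0,s*a-s*36,245)) for s in(1,-1) for a in(78,)]+[((0,s*c,245),(0,s*c,0)) for s in(1,-1) for c in(42,78)]+[((0,s*c,180),(0,s*d,180)) for s in(1,-1) for c,d in((53,67),)]
wire(b,(0,0,255),6,(260,95),r,rk);wire(b,(0,255,255),6,(260,95),r,br(-65,20))
h=600;a=cv2.resize(a,(390,366));b=cv2.resize(b,(400,345))
im=np.zeros((366,790,3),np.uint8);im[:,:390]=a;im[:345,390:]=b;cv2.imwrite("pics/ov.png",im)
E
python3 m.py
```

```text
wide [ 0.45984025 -0.30804863  0.19120122] [[-0.7, -0.3], [0.0, 0.1], [-0.2, 0.3], [1.3, -0.1]]
rack [ 0.68193097 -0.03048146 -0.11053812] [[0.0, -0.4], [-0.5, 0.5], [-0.3, -0.6], [-0.3, -0.1], [0.3, -0.0], [0.4, 0.6], [-0.1, 0.0], [0.6, -0.0]]
```

View pics/ov.png

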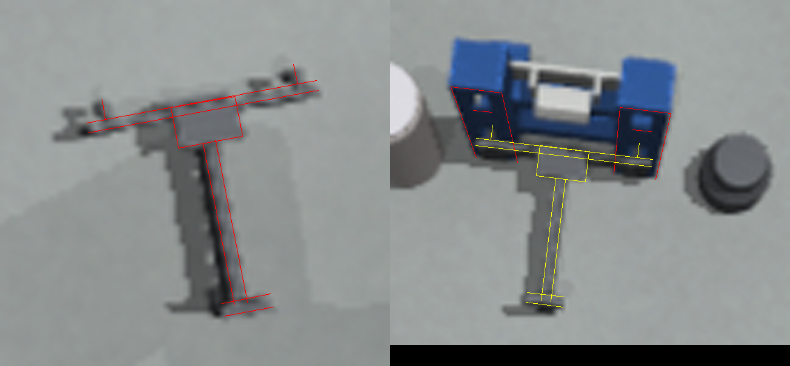

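The rack overlay fits within about 1 px and the wide bracket's is close; the jaws will square its yaw when they close. Now I'll compute the move to above the grip point.

```bash
cat >> h.py <<'E'
W=[.4598,-.3080,.18];RK=[.6819,-.0305,-.1105]
def go(p,yaw,flip=0,o=None):
    "delta in tool axes (mm, rotvec) to TCP p with tool z along +y (flip: -y) of a frame with that yaw"
    o=o or readout.get_obs();A=R.from_quat(o["tool_rot"])
    s=-1 if flip else 1
    by=np.array([-np.sin(yaw),np.cos(yaw),0])*s;X=np.array([0,0,-1.]);B=R.from_matrix(np.c_[X,np.cross(by,X),by])
    d=(A.inv()*B).as_rotvec(); print("rot",d.round(4),"mm(cur axes)",(A.inv().apply(np.array(p)-o["position"])*1000).round(1),"mm(final axes)",(B.inv().apply(np.array(p)-o["position"])*1000).round(1),"F",o["ft_force"].round(1),"t",round(o["time"],2),"q",o["q"].round(2),"w",round(o["grip_width"],4))
E
python3 - <<'E'
from h import *
o=readout.get_obs();print(R.from_quat(o["tool_rot"]).as_matrix().round(3))
g=pose(W,[[.01,0,.0]])[0];print(g)
for f in(0,1):go([g[0],g[1],.15],W[2],f)
E
```

```text
[[-0.     0.941  0.337]
 [ 0.002  0.337 -0.941]
 [-1.     0.    -0.002]]
[ 0.46963844 -0.3062097   0.        ]
rot [-2.9778e+00  3.0000e-04 -2.9000e-03] mm(cur axes) [  72.1  338.8 -177.6] mm(final axes) [  71.7 -305.3  230.6] F [ 0.1  0.6 -0.4] t 0.1 q [-1.41  0.53  1.43  0.    1.18 -0.18] w 0.0869
rot [ 0.1638 -0.002  -0.0002] mm(cur axes) [  72.1  338.8 -177.6] mm(final axes) [  71.7  305.3 -230.6] F [ 0.1  0.6 -0.4] t 0.1 q [-1.41  0.53  1.43  0.    1.18 -0.18] w 0.0869
```

play_rows(rows="0.082 -0.001 0 0 0 0 0; 0.082 -0.001 0 0 0 0 0; 0 0 0 5 30 -23 0; 0 0 0 5 30 -23 0; 0 0 0 5 30 -23 0; 0 0 0 5 30 -23 0; 0 0 0 5 30 -23 0; 0 0 0 5 30 -23 0")

```text
time: 0.77
position: [0.3638, -0.4188, 0.1918]
tool_rot: [0.453, 0.542, -0.454, 0.543]
ft_force: [1.4, -0.4, 0.1]
grip_width: 0.0866
```

play_rows(rows="0 0 0 5 30 -23 0; 0 0 0 5 30 -23 0; 0 0 0 5 30 -23 0; 0 0 0 5 20 -16 0; 0 0 0 5 10 -8 0; 0 0 0 0 0 0 0;0 0 0 0 0 0 0")

```text
time: 1.35
position: [0.4642, -0.3076, 0.1667]
tool_rot: [0.452, 0.543, -0.453, 0.543]
ft_force: [0.4, -0.3, -0.5]
grip_width: 0.087
```

Run:
```python
from h import *
g=pose(W,[[.01,0,.0]])[0]
go([g[0],g[1],.15],W[2],1)
im=imaging.camera("top");cv2.imwrite("pics/t1.png",im)
im2=imaging.camera("side");cv2.imwrite("pics/s1.png",im2)
p=proj("side",[g[0],g[1],.05])[0].astype(int);print(p)
a=cv2.resize(im[140:260,340:480],None,fx=4,fy=4,interpolation=2);b=cv2.resize(im2[p[1]-50:p[1]+50,p[0]-30:p[0]+30],None,fx=4,fy=4,interpolation=2)
o=np.zeros((480,800,3),np.uint8);o[:,:560]=a;o[:400,560:]=b;cv2.imwrite("pics/c1.png",o)
```

```text
rot [0.0012 0.0017 0.0011] mm(cur axes) [16.7  5.6 -0.4] mm(final axes) [16.7  5.6 -0.4] F [ 0.4 -0.3 -0.5] t 1.35 q [-0.78  0.51  1.66 -0.    0.97  0.61] w 0.087
[370 179]
```

View pics/c1.png

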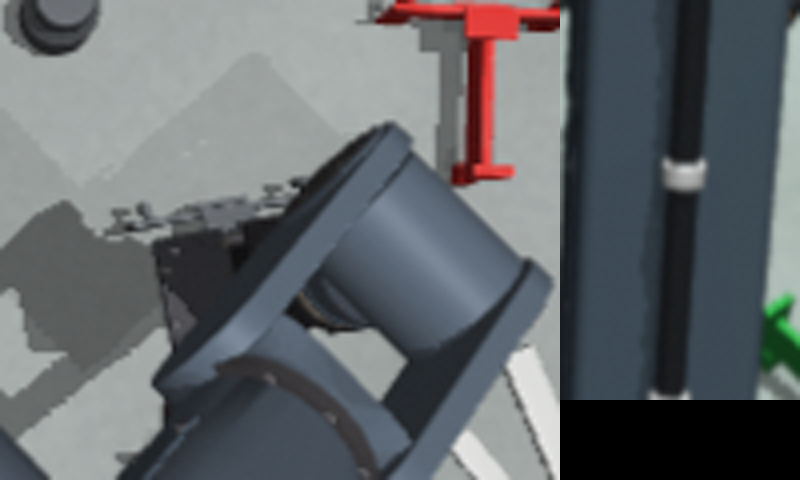

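The picture shows the jaws over the web, just in front of the pad (~(215,210) in the crop); the side view is blocked by the arm. I'll descend and grip.

play_rows(rows="0 0 0 25 5 0 0; 0 0 0 30 0 0 0; 0 0 0 30 0 0 0; 0 0 0 25 0 0 0; 0 0 0 20 0 0 0; 0 0 0 13 0 0 0; 0 0 0 0 0 0 0; 0 0 0 0 0 0 0.3", squeeze=20)

```text
time: 2.12
position: [0.4686, -0.3083, 0.0238]
tool_rot: [0.453, 0.542, -0.454, 0.543]
ft_force: [0.1, -0.8, 0.4]
grip_width: 0.0846
```

play_rows(rows="0 0 0 0 0 0 0.5;0 0 0 0 0 0 0.7;0 0 0 0 0 0 1;0 0 0 0 0 0 1;0 0 0 0 0 0 1;0 0 0 0 0 0 1;0 0 0 0 0 0 1;0 0 0 0 0 0 1", squeeze=20)

```text
time: 2.78
position: [0.4696, -0.3069, 0.0242]
tool_rot: [0.453, 0.542, -0.453, 0.544]
ft_force: [0.4, 0.8, 0.5]
grip_width: 0.0348
```

play_rows(rows="0 0 0 0 0 0 1;0 0 0 0 0 0 1;0 0 0 0 0 0 1;0 0 0 0 0 0 1;0 0 0 0 0 0 1;0 0 0 0 0 0 1;0 0 0 0 0 0 1;0 0 0 0 0 0 1", squeeze=55)

```text
time: 3.45
position: [0.4694, -0.3067, 0.0241]
tool_rot: [0.453, 0.543, -0.453, 0.543]
ft_force: [0.7, 1.2, -0.4]
grip_width: 0.0076
```

play_rows(rows="0 0 0 0 0 0 1;0 0 0 0 0 0 1;0 0 0 0 0 0 1;0 0 0 0 0 0 1;0 0 0 -10 0 0 1;0 0 0 -10 0 0 1;0 0 0 0 0 0 1;0 0 0 0 0 0 1", squeeze=55)

```text
time: 4.12
position: [0.4702, -0.3078, 0.0452]
tool_rot: [0.452, 0.541, -0.454, 0.544]
ft_force: [-0.4, 0.0, -4.1]
grip_width: 0.0075
```

Run:
```python
from h import *
# target: underside 0.160, grip point (10mm), TCP 19 below grasp point at z=42+~1; standoff 40 mm from rack
for so in (.04,.0):
    p=pose(RK,[[-.055-so,0,.160+.0245]])[0];print(p);go(p,RK[2],1)
```

```text
[ 0.5874794  -0.02002385  0.1845    ]
rot [ 0.2904  0.0042 -0.0022] mm(cur axes) [-140.2  167.1 -261.5] mm(final axes) [-139.3   84.8 -298.9] F [-0.4  0.  -4.1] t 4.12 q [-0.78  0.7   1.73 -0.    0.71  0.61] w 0.0075
[ 0.62723544 -0.02443486  0.1845    ]
rot [ 0.2904  0.0042 -0.0022] mm(cur axes) [-140.1  205.4 -250.1] mm(final axes) [-139.3  124.8 -298.9] F [-0.4  0.  -4.1] t 4.12 q [-0.78  0.7   1.73 -0.    0.71  0.61] w 0.0075
```

play_rows(rows="0 0 0 -20 0 0 1;0 0 0 -28 0 0 1;0 0 0 -28 0 0 1;0 0 0 -28 0 0 1;0.072 0.001 0 -25 0 0 1;0.073 0.001 0 -10 0 0 1;0.073 0.001 0 0 0 0 1;0.072 0.001 -0.002 0 0 0 1", squeeze=55)

```text
time: 4.78
position: [0.4695, -0.3069, 0.1843]
tool_rot: [0.528, 0.471, -0.528, 0.471]
ft_force: [-0.1, -0.4, -5.2]
grip_width: 0.0073
```

play_rows(rows="0 0 0 0 8 -20 1;0 0 0 0 10 -38 1;0 0 0 0 10 -38 1;0 0 0 0 10 -38 1;0 0 0 0 10 -38 1;0 0 0 0 10 -38 1;0 0 0 0 10 -38 1;0 0 0 0 7 -30 1", squeeze=55)

```text
time: 5.45
position: [0.5748, -0.0356, 0.1833]
tool_rot: [0.527, 0.473, -0.526, 0.471]
ft_force: [0.3, -0.5, -4.2]
grip_width: 0.0075
```

play_rows(rows="0 0 0 0 5 -15 1;0 0 0 0 0 -6 1;0 0 0 0 0 0 1;0 0 0 0 0 0 1;0 0 0 0 0 0 1", squeeze=55)

```text
time: 5.87
position: [0.5812, -0.0196, 0.1834]
tool_rot: [-0.527, -0.472, 0.527, -0.47]
ft_force: [-0.6, -0.1, -4.0]
grip_width: 0.0076
```

Run:
```python
from h import *
go(pose(RK,[[-.055,0,.1845]])[0],RK[2],1)
ims=[]
for n in("top","side"):
    im=imaging.camera(n);cv2.imwrite(f"pics/{n}2.png",im)
    c=proj(n,pose(RK,[[-.03,0,.18]]))[0].astype(int);a=cv2.resize(im[c[1]-60:c[1]+60,c[0]-50:c[0]+50],None,fx=4,fy=4,interpolation=2);ims.append(a);print(c)
cv2.imwrite("pics/c2.png",np.hstack(ims))
```

```text
rot [-0.001  -0.0014  0.0028] mm(cur axes) [-1.3 46.3 -0.3] mm(final axes) [-1.1 46.3 -0.3] F [-0.6 -0.1 -4. ] t 5.87 q [-0.23  0.52  1.58  0.    1.04  1.46] w 0.0076
[305 138]
[274 165]
```

View pics/c2.png

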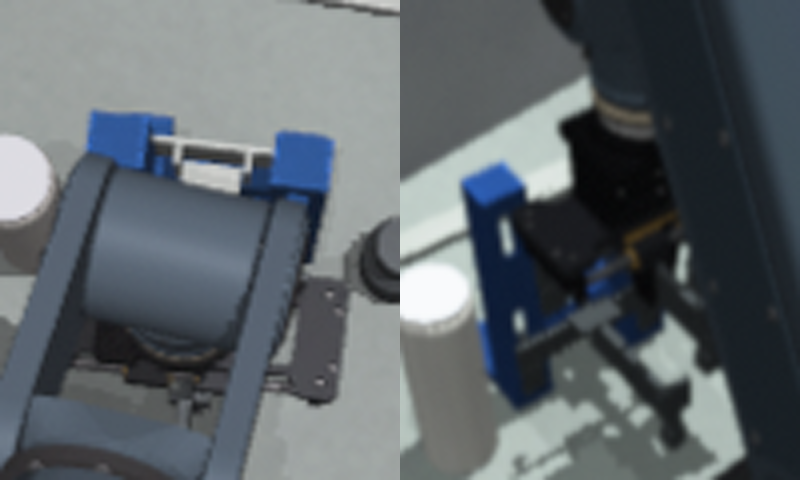

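The arm hides most of the held bracket, but the gripper is square in front of the rack and clear of the can. I'll push in gently and watch the force and where contact comes. Contact at ~46 mm means the plate has met the uprights; at ~34 mm the claw tips have struck the faces.

play_rows(rows="0 0 0 0 8 0 1;0 0 0 0 8 0 1;0 0 0 0 7 0 1;0 0 0 0 5 0 1;0 0 0 0 0 0 1")

```text
time: 6.38
position: [0.6117, -0.022, 0.1836]
tool_rot: [0.527, 0.472, -0.526, 0.471]
ft_force: [-0.3, 0.9, -4.2]
grip_width: 0.0076
```

play_rows(rows="0 0 0 0 3 0 1;0 0 0 0 3 0 1;0 0 0 0 3 0 1;0 0 0 0 0 0 1")

```text
time: 6.72
position: [0.6194, -0.0224, 0.1836]
tool_rot: [0.527, 0.472, -0.526, 0.471]
ft_force: [-0.1, -0.5, -4.1]
grip_width: 0.0077
```

play_rows(rows="0 0 0 0 2 0 1;0 0 0 0 2 0 1;0 0 0 0 1 0 1;0 0 0 0 0 0 1")

```text
time: 7.05
position: [0.6239, -0.0229, 0.1836]
tool_rot: [0.527, 0.473, -0.527, 0.471]
ft_force: [0.9, 0.8, -2.9]
grip_width: 0.0077
```

Run:
```python
from h import *
go(pose(RK,[[-.055,0,.1845]])[0],RK[2],1)
```

```text
rot [ 0.0003 -0.002   0.0015] mm(cur axes) [-0.9  3.5  1.1] mm(final axes) [-0.9  3.5  1.1] F [ 0.9  0.8 -2.9] t 7.05 q [-0.22  0.57  1.47  0.    1.1   1.46] w 0.0077
```

play_rows(rows="0 0 0 0 2 0.5 1;0 0 0 0 1 0.5 1;0 0 0 0 1 0 1;0 0 0 0 0 0 1")

```text
time: 7.38
position: [0.6278, -0.0244, 0.1835]
tool_rot: [0.527, 0.473, -0.527, 0.471]
ft_force: [-0.1, -0.2, -3.9]
grip_width: 0.0077
```

play_rows(rows="0 0 0 0 1 0 1;0 0 0 0 1 0 1;0 0 0 0 0 0 1;0 0 0 0 0 0 1")

```text
time: 7.72
position: [0.6295, -0.0245, 0.1835]
tool_rot: [0.527, 0.473, -0.527, 0.471]
ft_force: [-0.3, 0.1, -3.6]
grip_width: 0.0077
```

play_rows(rows="0 0 0 0 1 0 1;0 0 0 0 1 0 1;0 0 0 0 0 0 1;0 0 0 0 0 0 1")

```text
time: 8.05
position: [0.6295, -0.0245, 0.1833]
tool_rot: [-0.526, -0.474, 0.528, -0.47]
ft_force: [-4.7, 0.0, -0.6]
grip_width: 0.0072
```

play_rows(rows="0 0 0 0 1 0 1;0 0 0 0 1 0 1;0 0 0 0 0 0 1;0 0 0 0 0 0 1")

```text
time: 8.38
position: [0.6295, -0.0245, 0.1832]
tool_rot: [-0.525, -0.475, 0.529, -0.468]
ft_force: [-9.8, 0.3, 1.0]
grip_width: 0.0078
```

Contact came at ~48 mm: the plate is on the uprights with the claws in the slots. I'll ease the push off and lower until it rests on the catch.

play_rows(rows="0 0 0 0 -2.5 0 1;0 0 0 3 0 0 1;0 0 0 4 0 0 1;0 0 0 4 0 0 1;0 0 0 0 0 0 1;0 0 0 0 0 0 1")

```text
time: 8.88
position: [0.6295, -0.0243, 0.1714]
tool_rot: [-0.526, -0.474, 0.528, -0.47]
ft_force: [-4.2, -0.8, -6.0]
grip_width: 0.0079
```

play_rows(rows="0 0 0 2 0 0 1;0 0 0 1 0 0 1;0 0 0 0 0 0 1;0 0 0 0 0 0 1")

```text
time: 9.22
position: [0.6296, -0.0243, 0.1702]
tool_rot: [-0.526, -0.474, 0.527, -0.47]
ft_force: [-7.9, 0.6, 1.7]
grip_width: 0.0074
```

play_rows(rows="0 0 0 1 -1 0 1;0 0 0 1 0 0 1;0 0 0 0 0 0 1;0 0 0 0 0 0 1")

```text
time: 9.55
position: [0.6294, -0.0244, 0.1694]
tool_rot: [-0.527, -0.473, 0.527, -0.471]
ft_force: [-8.7, 1.5, 5.6]
grip_width: 0.0079
```

play_rows(rows="0 0 0 0 -2 0 1;0 0 0 0 -1 0 1;0 0 0 0 0 0 1;0 0 0 0 0 0 1")

```text
time: 9.88
position: [0.6281, -0.0245, 0.1681]
tool_rot: [0.527, 0.472, -0.526, 0.471]
ft_force: [-1.3, 1.1, 0.3]
grip_width: 0.0077
```

Height (~144 mm underside) matches resting on the catch. Now a short pull to confirm the claws are hooked.

play_rows(rows="0 0 0 0 -1.5 0 1;0 0 0 0 -1.5 0 1;0 0 0 0 -1 0 1;0 0 0 0 0 0 1;0 0 0 0 0 0 1")

```text
time: 10.3
position: [0.6276, -0.0244, 0.1677]
tool_rot: [0.529, 0.47, -0.524, 0.473]
ft_force: [8.1, 0.7, -6.8]
grip_width: 0.0079
```

It resists the pull, so it is hooked. I'll return the slack, release, rise, shut, and go over the pad.

play_rows(rows="0 0 0 0 3 0 1;0 0 0 0 0 0 1;0 0 0 0 0 0 0.9;0 0 0 0 0 0 0.7;0 0 0 0 0 0 0.5;0 0 0 0 0 0 0.5;0 0 0 0 0 0 0.5;0 0 0 0 0 0 0.5", squeeze=20)

```text
time: 10.97
position: [0.6258, -0.0241, 0.1676]
tool_rot: [0.527, 0.473, -0.527, 0.471]
ft_force: [0.4, 0.5, 0.2]
grip_width: 0.0341
```

play_rows(rows="0 0 0 -10 0 0 0.5;0 0 0 -25 0 0 0.5;0 0 0 -25 0 0 0.5;0 0 0 -20 0 0 1;0 0 0 0 0 0 1;0 0 0 0 0 0 1;0 0 0 0 0 0 1;0 0 0 0 0 0 1", squeeze=20)

```text
time: 11.63
position: [0.625, -0.0241, 0.2462]
tool_rot: [-0.526, -0.474, 0.527, -0.47]
ft_force: [0.0, 0.7, -1.2]
grip_width: 0.0181
```

Run:
```python
from h import *
go(pose(RK,[[-.015,0,.225]])[0],RK[2],1)
ims=[]
for n in("top","side"):
    im=imaging.camera(n);cv2.imwrite(f"pics/{n}3.png",im)
    c=proj(n,pose(RK,[[-.03,0,.18]]))[0].astype(int);ims.append(cv2.resize(im[c[1]-60:c[1]+60,c[0]-50:c[0]+50],None,fx=4,fy=4,interpolation=2))
cv2.imwrite("pics/c3.png",np.hstack(ims))
```

```text
rot [ 0.0003 -0.0023  0.0049] mm(cur axes) [21.  42.3  0.2] mm(final axes) [21.2 42.2  0.1] F [ 0.   0.7 -1.2] t 11.63 q [-0.22  0.51  1.4   0.    1.24  1.46] w 0.0181
```

View pics/c3.png

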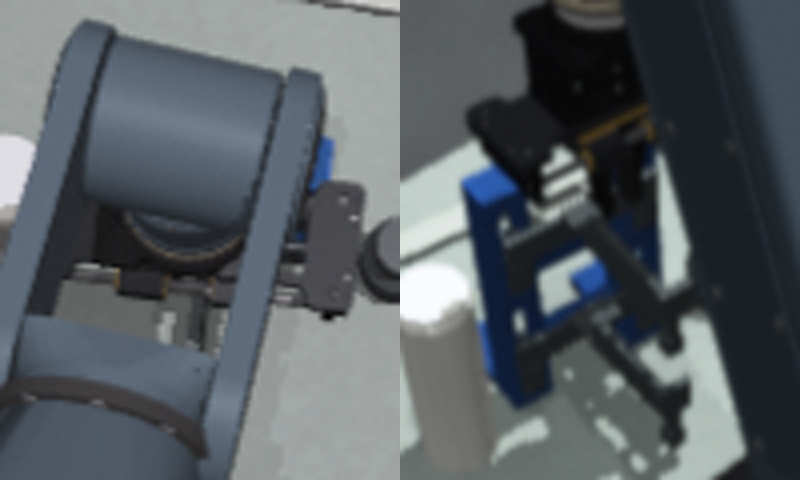

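The side view shows the wide bracket hanging in the upper slots, slightly nose-down, resting on the catch; the can is undisturbed. Next, over the pad and press.

play_rows(rows="0 0 0 0 15 0 1;0 0 0 0 15 0 1;0 0 0 0 12 0 1;0 0 0 10 0 0 1;0 0 0 10 0 0 1;0 0 0 8 0 0 1;0 0 0 4 0 0 1;0 0 0 0 0 0 1", squeeze=20)

```text
time: 12.4
position: [0.6658, -0.0284, 0.2131]
tool_rot: [-0.526, -0.474, 0.528, -0.469]
ft_force: [-0.1, -0.3, -0.7]
grip_width: 0.0004
```

play_rows(rows="0 0 0 2 0 0 1;0 0 0 2 0 0 1;0 0 0 2 0 0 1;0 0 0 0 0 0 1")

```text
time: 12.73
position: [0.6677, -0.0288, 0.2094]
tool_rot: [0.527, 0.473, -0.527, 0.471]
ft_force: [-0.3, 1.2, 0.3]
grip_width: 0.0004
```

play_rows(rows="0 0 0 2 0 0 1;0 0 0 2 0 0 1;0 0 0 2 0 0 1;0 0 0 0 0 0 1")

```text
time: 13.07
position: [0.6684, -0.0289, 0.2061]
tool_rot: [0.527, 0.472, -0.526, 0.472]
ft_force: [-2.1, 0.8, 9.4]
grip_width: 0.0004
```

play_rows(rows="0 0 0 2 0 0 1;0 0 0 2 0 0 1;0 0 0 0 0 0 1;0 0 0 0 0 0 1")

```text
time: 13.4
position: [0.6687, -0.029, 0.2022]
tool_rot: [0.528, 0.472, -0.526, 0.472]
ft_force: [-1.1, 0.6, 6.2]
grip_width: 0.0003
```

play_rows(rows="0 0 0 2 0 0 1;0 0 0 2 0 0 1;0 0 0 0 0 0 1;0 0 0 0 0 0 1")

```text
time: 13.73
position: [0.6691, -0.029, 0.1974]
tool_rot: [0.528, 0.472, -0.526, 0.472]
ft_force: [-0.2, 0.2, 5.1]
grip_width: 0.0002
```

play_rows(rows="0 0 0 2 0 0 1;0 0 0 2 0 0 1;0 0 0 1 0 0 1;0 0 0 0 0 0 1")

```text
time: 14.07
position: [0.6691, -0.0291, 0.1937]
tool_rot: [0.528, 0.471, -0.526, 0.472]
ft_force: [-2.2, 0.5, 11.5]
grip_width: 0.0005
```

play_rows(rows="0 0 0 2 0 0 1;0 0 0 2 0 0 1;0 0 0 0 0 0 1;0 0 0 0 0 0 1")

```text
time: 14.4
position: [0.6692, -0.029, 0.1933]
tool_rot: [0.528, 0.471, -0.525, 0.473]
ft_force: [-7.0, 0.8, 25.8]
grip_width: 0.0002
```

It hit a hard stop at TCP z = 0.193 (pad home height 0.194). I'll retreat and check.

play_rows(rows="0 0 0 0 0 0 1;0 0 0 -10 0 0 1;0 0 0 -25 0 0 1;0 0 0 -25 0 0 1;0 0 0 -25 0 0 1;0 0 0 -10 -30 0 1;0 0 0 0 -35 0 1;0 0 0 0 -35 0 1")

```text
time: 15.07
position: [0.5681, -0.0181, 0.2822]
tool_rot: [0.527, 0.472, -0.526, 0.471]
ft_force: [-0.4, -0.2, 0.3]
grip_width: 0.0003
```

play_rows(rows="0 0 0 0 -20 30 1;0 0 0 0 -10 36 1;0 0 0 0 -10 36 1;0 0 0 0 -10 36 1;0 0 0 0 -10 36 1;0 0 0 0 0 36 1;0 0 0 0 0 36 1;0 0 0 0 0 20 1")

```text
time: 15.73
position: [0.479, -0.2797, 0.2812]
tool_rot: [-0.527, -0.471, 0.528, -0.471]
ft_force: [0.9, -0.3, -0.9]
grip_width: 0.0009
```

Run:
```python
from h import *
print(readout.get_obs()["position"])
ims=[]
br=np.array([[-.13,s,.208] for s in(.015,-.015)]+[[-.0255,s,.194] for s in(.02,-.02)]+[[-.0005,s,.194] for s in(.02,-.02)]+[[0,s,.19] for s in(.072,-.072)])
for n in("top","side"):
    im=imaging.camera(n);cv2.imwrite(f"pics/{n}4.png",im)
    c=proj(n,pose(RK,[[-.03,0,.18]]))[0].astype(int);a=cv2.resize(im[c[1]-60:c[1]+60,c[0]-50:c[0]+50],None,fx=4,fy=4,interpolation=2)
    for p in proj(n,pose(RK,br)):
        q=((p-c+[50,60]+.5)*4-.5).round().astype(int);cv2.circle(a,tuple(int(v) for v in q),2,(0,0,255),-1)
    ims.append(a)
cv2.imwrite("pics/c4.png",np.hstack(ims))
```

```text
[ 0.47897041 -0.27974912  0.28120277]
```

View pics/c4.png

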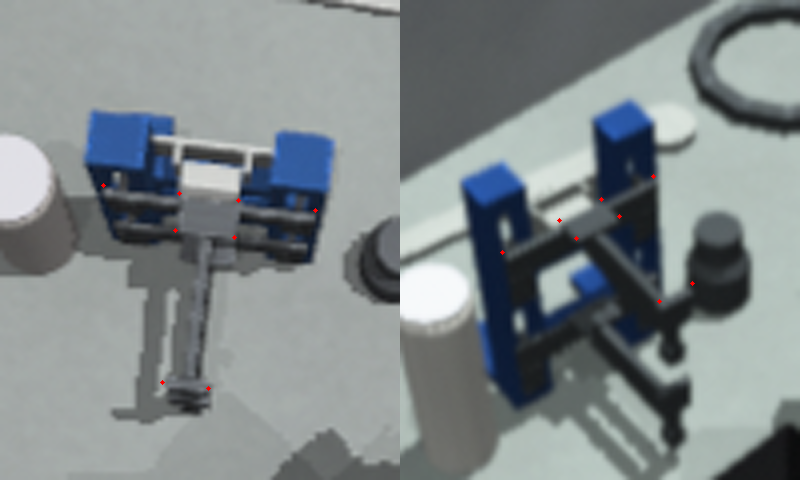

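The bracket's pad (~(590,220)) and plate ends match the predicted home points (red dots) within about 1 px; the nose droops ~0.04 rad. The can and socket are in place and the arm is clear. Handing in.

```bash
python3 -c "
from rig import robot;print(robot.hand_in())"
```

```text
the job is handed in; nothing more can be done
None
```

The wide bracket is hooked in the upper slots and pressed home. I let go and handed in at about 16 s; no verdict came back.

- **Grasp and hooking:** I gripped the web and pushed in until the plate met the uprights. I then lowered it onto the catch, with the underside at about 144 mm. A test pull met about 8 N of resistance, so the claws were hooked.
- **Pressing:** After releasing, I pressed on the pad with the shut fingers. The force rose to about 9 N, fell to 5 N, then climbed to about 26 N at a hard stop. The stop came at TCP z = 0.193 m, against 0.194 m for the pad at home.
- **Final look:** The pad and plate ends matched the home position to about 1 px. The nose drooped by roughly 0.04 rad (limit 0.08). The can and socket looked unmoved and the arm was clear.
- **Not checked directly:** I judged the catch's snap only from the force pattern, the hard-stop height and the pictures. I didn't look again at the narrow bracket and the case, but nothing touched them.
- **Small disagreement:** The plate met the uprights about 2 mm later than the camera estimate, within the calibration and pixel error.

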